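# Stand the fallen bangle post back up

## Robot

A 6-joint arm with a two-finger parallel gripper is mounted at the origin on the work surface. World frame = base frame: x ahead of the robot, y to its left, z up, the work surface at z = 0. Lengths are in m, angles in degrees, forces in N, time in s.
With the tool pointing down it reaches from about 0.375 to 0.925 m from the base axis. Payload 5.7 kg.
Tool frame: the origin (TCP) lies at the very end of the fingers, on their centre line; the grasp point (between the pads) lies 19 mm behind it (bot.grip_depth is the z of the grasp point in the tool frame, in m); z points along the fingers, y is the line along which they close (so a half turn about z gives the same grasp; the last joint's range is limited). The gripper opens to 88 mm and grips with 3 to 60 N. Pads are 20 mm wide; open, the fingers measure 115 mm over their backs; the gripper's body (75 mm by 178 mm) begins 61 mm behind the grasp point.
Start: joints at [67.431, 20.558, 86.54, -0, 72.909, -6.595], TCP at [0.165, 0.577, 0.223] pointing down, gripper open.
Joint ranges: [-170.27, 170.27], [-57.76, 135], [12.27, 136.19], [-55.21, 235.2], [11.17, 155.16], [-170.74, 170.74]. Speed limits (degrees/s): [136.94, 136.94, 180, 180, 180, 180].

## Interface

Orientations are given as a 3x3 rotation matrix whose columns are the frame's x, y, z axes.
In Python, from bench import sensors, cams, ticket, bot gives the robot as it stands. The module is installed in compiled form; this text tells all that it offers.
- The arm moves only by the shell command python3 -m creep 'ROWS' [OPENING] [FORCE]. ROWS is JSON, a list that holds one entry, the list of rows, each a list of 6 numbers: the shift along the tool's x, y, z in mm, then the turn, a rotation vector about the tool's x, y, z in degrees. In form: [[[dx, dy, dz, wx, wy, wz], ...]]. A call has 1 to 8 rows; each row shifts and turns the commanded pose from where the row before left it, along the tool's axes as they then stand; what a row does not reach is not made up. A row lasts 1/10 s, in which the tool goes at most 50 mm and 8.59 degrees, less where a joint would pass 70% of its speed; a pose out of reach is approached as far as the arm can. A call with a gripper value outside its range is refused whole. OPENING is the closure, from -1 (fully open) to 1 (shut), set as the call begins (- or left out, the last holds). The fingers move at their own pace and stop on an object; FORCE is the grip in N (left out, the last holds). Time passes only in rows, so rows that do not move let the fingers close. It gives the time, the measured TCP pose, the force, the opening and the grip force at its end, in the units of the state.
- sensors.observe(): the state, without advancing time (a new reading comes with each control period).
- cams.grab_frame(name): name is "side" or "top" or "wrist"; returns a dict with "color" (420x560x3 uint8, red, green, blue), "vertical_fov" (degrees; the focal length in pixels is half the picture's height over the tangent of half this angle, whatever the lens; pixels are square), "cx", "cy" (the principal point, pixels), "k1" (the pictures are not rectified: a ray, as slopes to the right and down, at radius r is drawn at 1 + k1 r^2 times it, then the intrinsics apply), "cam_to_world" (4x4, takes a point from camera to world coordinates); the wrist camera has in their place "hand_eye" (4x4, takes a point from camera to tool coordinates, whose origin is the TCP and whose axes are the flange's). Camera axes: x right, y up, looking along -z (the intrinsics and any distortion apply to the point x, -y, -z); pixel columns grow to the right and rows downward; lengths in m; the calibration is good to about 2 mm. A picture is of the moment at which its call begins: read the wrist's pose just before it. There is no depth.
- ticket.finish_job(): hands the job in; it is judged then, once.
The state is a dict: "t": time; "q": joint angles; "joint_velocities": joint speeds; "effort": joint torques, N m; "tcp_pos": TCP position; "tool_rot": TCP orientation; "ft_force": force on the tool from outside, world axes, zero at the start; "torque": the same for the moment, N m; "finger_gap": opening from 0.0 (shut) to 1.0 (fully open); "gripper_force": force on a finger pad.
Only numpy, scipy, OpenCV 4.12 (cv2) and the standard library are available. Lean on these libraries where they do the work, as an engineer would, in place of code of your own. Each camera call takes 0.05 s, during which the arm holds its last target. There are 200 camera calls.

## Task

The wooden bangle post with the ball knob has been knocked over on the bead studio's table. Lift its knob so that the post tips up over its square foot, the foot staying on the table where it lies and not carried or dragged away, and leave it standing upright on its foot. Do not disturb the other post, which still stands with its bangles, or the steel ring mandrel lying on the table.

Things in the scene. Friction and masses are not known exactly. Their poses are not given: they have to be found in the camera images.
- post_knob (a point): Centre of the wooden ball knob (44 mm diameter) on the fallen bangle post; 22 mm above the table at the start. Post: 160 mm long, stem 20 mm thick, ball centre 138 mm from the foot's underside, 0.14 to 0.28 kg. x axis: along the post, foot to knob (level now, up when standing). Gripped across the ball at right angles to the post, the post swings freely between the fingers.
- post_foot (a point): Centre of the underside of the fallen post's square steel foot (44 x 44 mm, 16 mm thick), same axes; 22 mm above the table as the post lies level on ball and foot, 0 when it stands. The foot's lower edge lies right under this point; tipped up about that edge, the centre ends 22 mm further from the knob than it started.
- mandrel_mid (a point): Bystander: steel ring mandrel lying on the table, a 170 mm rod tapering from 24 to 13 mm with a square wooden handle 75 mm long and 24 mm thick; 245 mm long in all. The point is near mid-length, 10 mm above the table; the x axis points along it to the handle.
- twin_mid (a point): Bystander: second bangle post of the same make, standing upright, 160 mm tall, with two bangles (79 mm wide) lying round its foot. The point is on its axis, half-way up (80 mm above the table); the z axis points up.
Mind the look-alikes: they are no part of the job. Leave any pink or white look-alike of the part that bears post_knob alone.

How it is judged (in metres and radians):
At the end, for the whole second after the job is handed in: The fallen post stands on its foot, knob up, within 7 degrees of vertical, foot underside below 6 mm and its centre within 75 mm of where it lay (tipping moves it 31 mm); mandrel and other post within 20 mm of their starts, the other post within 7 degrees of upright (angle between post_knob's own x axis and vertical below 0.12 rad and height (world z) of post_foot below 0.006 m and distance of post_foot from where it was at the start of the episode below 0.075 m and distance of each of mandrel_mid, twin_mid from where it was at the start of the episode below 0.02 m and angle between twin_mid's own z axis and vertical below 0.12 rad); the robot touches nothing.
It fails at once if the post is lifted off the table: the centre of its foot's underside rises above 40 mm (it needs no more than 22 mm) (height (world z) of post_foot above 0.04 m).
It fails at once if the mandrel is moved more than 20 mm (distance of mandrel_mid from where it was at the start of the episode above 0.02 m).
It fails at once if the standing post is moved more than 20 mm or tipped more than 15 degrees (distance of twin_mid from where it was at the start of the episode above 0.02 m or angle between twin_mid's own z axis and vertical above 0.26 rad).
It also fails if it takes over 38 s, if anything falls off the work surface, if the arm or the gripper's body presses on something with over 40 N, if the wrist force passes 120 N, or if a joint passes its speed limit or range.

## Working session

There is one attempt and no reset: what is moved stays moved. The work goes in short steps, Python scripts to look and compute and a shell command to move; the robot and the scene stay as the last step left them, time stands still between calls to the robot, and variables do not carry over. Pictures are saved under pics/ and viewed, at most 10 in all, crops included, and the job is handed in when it is done.

```bash
mkdir -p pics
cat > h.py <<'E'
import numpy as np, cv2
from bench import sensors, cams, ticket, bot
def grab(n):
    s=sensors.observe(); f=cams.grab_frame(n)
    if n=="wrist":
        T=np.eye(4);T[:3,:3]=np.array(s["tool_rot"]);T[:3,3]=s["tcp_pos"];f["cam_to_world"]=T@np.array(f["hand_eye"])
    f["cam_to_world"]=np.array(f["cam_to_world"]); return f
def K(f):
    h=f["color"].shape[0]; F=h/2/np.tan(np.radians(f["vertical_fov"])/2)
    return F
def ray(f,u,v):
    F=K(f); d=np.array([(u-f["cx"])/F,(v-f["cy"])/F]); p=d.copy()
    for _ in range(30): p=d/(1+f["k1"]*(p@p))
    T=f["cam_to_world"]; r=T[:3,:3]@np.array([p[0],-p[1],-1]); return T[:3,3],r/np.linalg.norm(r)
def onz(f,u,v,z):
    o,r=ray(f,u,v); return o+r*(z-o[2])/r[2]
def tri(*L):
    A=np.zeros((3,3));b=np.zeros(3)
    for f,u,v in L:
        o,r=ray(f,u,v);M=np.eye(3)-np.outer(r,r);A+=M;b+=M@o
    x=np.linalg.solve(A,b); return x,[round(1e3*np.linalg.norm((np.eye(3)-np.outer(ray(*l)[1],ray(*l)[1]))@(x-ray(*l)[0])),1) for l in L]
def proj(f,X):
    T=np.linalg.inv(f["cam_to_world"]);c=T[:3,:3]@np.array(X)+T[:3,3];p=np.array([c[0],-c[1]])/-c[2]
    p=p*(1+f["k1"]*(p@p));return p*K(f)+[f["cx"],f["cy"]]
E
python3 - <<'E'
from h import *
import pickle
F={n:grab(n) for n in("side","top","wrist")}
pickle.dump(F,open("f0.pkl","wb"))
for n,f in F.items():
    cv2.imwrite(f"pics/{n}0.png",f["color"][:,:,::-1]); print(n,f["vertical_fov"],f["cx"],f["cy"],f["k1"],f["cam_to_world"].round(3).tolist())
s=sensors.observe();print(s,bot.grip_depth)
E
```

```text
side 49.340186724190744 280.585588275785 203.64548269897816 0.034820625646459887 [[0.849, 0.326, -0.415, 0.031], [-0.528, 0.512, -0.678, -0.87], [-0.009, 0.795, 0.607, 0.852], [0.0, 0.0, 0.0, 1.0]]
top 57.487933246384586 268.88347104126916 212.9622257292604 0.02303940805861642 [[-0.025, 0.985, -0.173, 0.403], [-1.0, -0.028, -0.012, -0.022], [-0.016, 0.173, 0.985, 1.005], [0.0, 0.0, 0.0, 1.0]]
wrist 60.45155948485873 279.70123844934477 207.53107219628356 0.025134048243425435 [[0.276, -0.931, -0.239, 0.099], [0.961, 0.267, 0.07, 0.596], [-0.001, -0.249, 0.969, 0.383], [0.0, 0.0, 0.0, 1.0]]
{'t': 0.15, 'q': array([ 6.74309397e+01,  2.05894834e+01,  8.65846812e+01, -1.21622429e-03,
        7.29121623e+01, -6.59485466e+00]), 'joint_velocities': array([ 0.00716082, -0.10067309, -0.20437241,  0.02267429, -0.02021336,
       -0.01261877]), 'effort': array([ 9.64700193e-04, -5.15753567e+01, -2.71011311e+01,  6.73713419e-02,
        3.05379799e-02, -7.04897593e-05]), 'tcp_pos': array([0.16492205, 0.57630554, 0.22199246]), 'tool_rot': array([[-9.61387367e-01,  2.75198141e-01, -5.59525966e-04],
       [ 2.75198667e-01,  9.61386362e-01, -1.39909002e-03],
       [ 1.52893659e-04, -1.49904828e-03, -9.99998865e-01]]), 'ft_force': array([-0.10791076, -0.11030826,  0.47169951]), 'torque': array([ 0.01410578, -0.01279221, -0.03901995]), 'gripper_force': 0.0, 'finger_gap': 0.9981768122104336} -0.0187
```

View pics/top0.png

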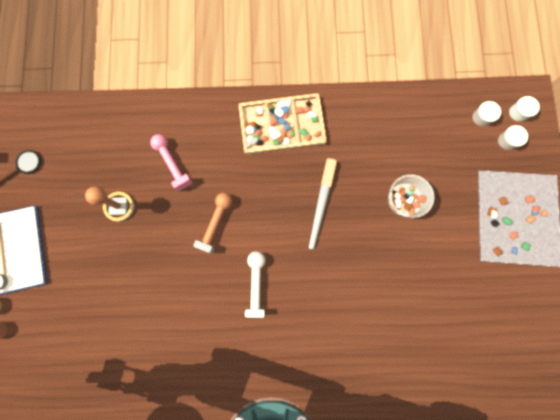

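View pics/side0.png

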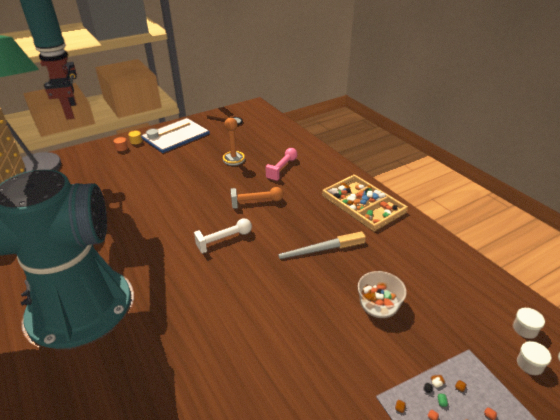

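The top view shows the fallen wooden post with its knob at about (223,201) and its foot at (204,247). The twin stands at (117,206), the mandrel lies at (323,203), and the pink and white look-alikes are at (170,162) and (256,285). In the side view the knob is at (276,195) and the foot at (235,198).

Run:
```python
from h import *
import pickle
F=pickle.load(open("f0.pkl","rb"))
def blobs(n,box,knob0):
    f=F[n];hsv=cv2.cvtColor(f["color"],cv2.COLOR_RGB2HSV)
    m=cv2.inRange(hsv,(5,150,110),(16,255,255)); M=np.zeros_like(m);x0,y0,x1,y1=box;M[y0:y1,x0:x1]=m[y0:y1,x0:x1]
    k,l,st,c=cv2.connectedComponentsWithStats(M);i=1+st[1:,4].argmax();M=(l==i).astype(np.uint8)
    ys,xs=np.nonzero(M);P=np.c_[xs,ys].astype(np.float32)
    d=cv2.distanceTransform(M,cv2.DIST_L2,5); _,r,_,loc=cv2.minMaxLoc(d)
    vx,vy,a,b=cv2.fitLine(P,cv2.DIST_HUBER,0,.01,.01).ravel()
    print(n,st[i],"knob",loc,r,"line",vx,vy,a,b); big=cv2.resize(f["color"][y0:y1,x0:x1],None,fx=6,fy=6,interpolation=cv2.INTER_CUBIC)
    mm=cv2.resize(M[y0:y1,x0:x1]*255,None,fx=6,fy=6,interpolation=cv2.INTER_NEAREST)
    cs,_=cv2.findContours(mm,0,2);cv2.drawContours(big,cs,-1,(0,255,0),1)
    return loc,big
kt,b1=blobs("top",(185,185,243,260),0);ks,b2=blobs("side",(222,178,292,216),0)
X,e=tri((F["top"],*kt),(F["side"],*ks));print("knob",X,e)
W=np.zeros((450,800,3),np.uint8);W[:b1.shape[0],:b1.shape[1]]=b1;W[:b2.shape[0],360:360+b2.shape[1]]=b2
cv2.imwrite("pics/z0.png",W[:,:,::-1]);cv2.imwrite("pics/w0.png",F["wrist"]["color"][:,:,::-1])
for q in[(117,206)]:print("twin base",onz(F["top"],*q,0.0),onz(F["top"],95,195,.138))
print("mandrel",onz(F["top"],331,161,.01),onz(F["top"],313,246,.01));print("pink",onz(F["top"],158,143,.02),onz(F["top"],181,183,.02),"white",onz(F["top"],256,260,.02))
```

```text
top [206 189   1   1   1] knob (206, 189) 1.0 line 1.0 0.0 206.0 189.0
side [ 222  178   70   38 2095] knob (250, 190) 12.1968994140625 line 0.9991877 0.040298063 257.744 194.42694
knob [0.60335128 0.16786292 0.01741553] [np.float64(44.3), np.float64(44.3)]
twin base [0.61050403 0.39623071 0.        ] [0.60962398 0.39096628 0.138     ]
mandrel [ 0.71561486 -0.1816125   0.01      ] [ 0.48806702 -0.1229308   0.01      ]
pink [0.77709411 0.28417288 0.02      ] [0.6638859  0.22045705 0.02      ] white [0.45532132 0.02521511 0.02      ]
```

View pics/z0.png

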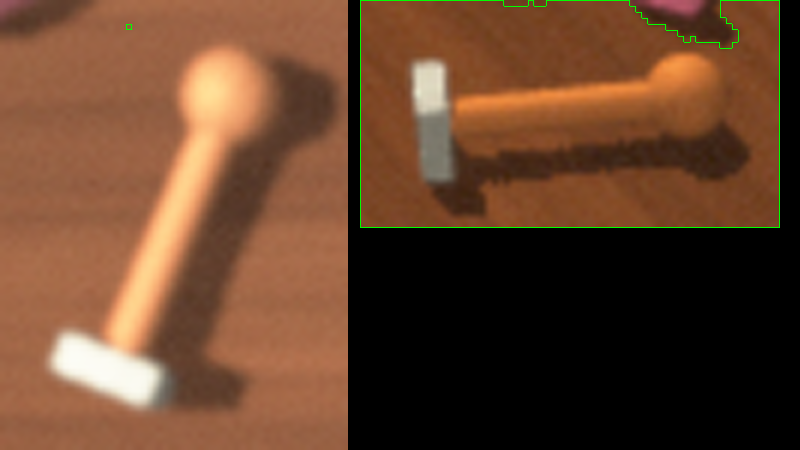

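View pics/w0.png

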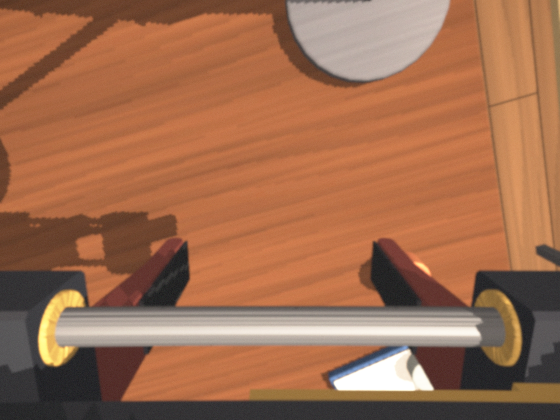

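The zoom shows the ball at crop (225,95), i.e. (222,200) in the top picture, and at (276,194) in the side view. The foot's outer top edge runs from crop (50,370) to (155,407). The wrist picture shows only bare table, the twin's tray area and the fingers. I'll refine with a better mask.

```bash
cat >> h.py <<'E'
def wood(f,box,lo):
    x0,y0,x1,y1=box; c=f["color"].astype(int); M=np.zeros(c.shape[:2],np.uint8)
    s=(c[...,0]>lo)&(c[...,0]-c[...,2]>70)&(c[...,0]-c[...,1]>35); M[y0:y1,x0:x1]=s[y0:y1,x0:x1]
    k,l,st,_=cv2.connectedComponentsWithStats(M);return (l==1+st[1:,4].argmax()).astype(np.uint8)
def knob(M):
    d=cv2.distanceTransform(M,cv2.DIST_L2,5);r=d.max();v,u=np.nonzero(d>r-1.0);return u.mean(),v.mean(),r
E
python3 - <<'E'
from h import *
import pickle
F=pickle.load(open("f0.pkl","rb"))
print([F["top"]["color"][y,x].tolist() for x,y in((222,200),(212,225),(195,200))],[F["side"]["color"][y,x].tolist() for x,y in((276,194),(255,197),(255,185),(276,198))])
for lo in(190,205,215):
  mt=wood(F["top"],(185,185,243,260),lo)
  for ls in(130,):
    ms=wood(F["side"],(222,182,292,216),ls)
    a=knob(mt);b=knob(ms);print(lo,mt.sum(),ms.sum(),a,b,tri((F["top"],*a[:2]),(F["side"],*b[:2])), "top ray z.022",onz(F["top"],*a[:2],.022),"side",onz(F["side"],*b[:2],.022))
# foot: outer upper edge midpoint, both views
t=(185+102/6-.4,185+388/6-.4); print("foot top edge",onz(F["top"],*t,.044))
# side: top outer-left corner of foot
for c in((50,370),(155,407)):print("corner",onz(F["top"],185+c[0]/6-.4,185+c[1]/6-.4,.044))
E
```

```text
[[254, 207, 140], [254, 207, 139], [153, 100, 69]] [[157, 92, 49], [149, 84, 40], [121, 68, 34], [137, 77, 39]]
190 441 451 (np.float64(216.1320754716981), np.float64(214.9245283018868), np.float32(4.1969)) (np.float64(272.92857142857144), np.float64(191.78571428571428), np.float32(5.7938)) (array([0.58900043, 0.11849629, 0.02901707]), [np.float64(17.0), np.float64(17.0)]) top ray z.022 [0.57486821 0.12692208 0.022     ] side [0.61002685 0.12105627 0.022     ]
205 407 451 (np.float64(217.55555555555554), np.float64(211.59259259259258), np.float32(4.1969)) (np.float64(272.92857142857144), np.float64(191.78571428571428), np.float32(5.7938)) (array([0.59354239, 0.1169776 , 0.02872119]), [np.float64(12.3), np.float64(12.3)]) top ray z.022 [0.58360098 0.12318275 0.022     ] side [0.61002685 0.12105627 0.022     ]
215 379 451 (np.float64(215.4848484848485), np.float64(215.7070707070707), np.float32(3.5969)) (np.float64(272.92857142857144), np.float64(191.78571428571428), np.float32(5.7938)) (array([0.58820652, 0.11966132, 0.02849527]), [np.float64(18.2), np.float64(18.2)]) top ray z.022 [0.57284402 0.128616   0.022     ] side [0.61002685 0.12105627 0.022     ]
foot top edge [0.48450924 0.16024304 0.044     ]
corner [0.49265029 0.18212073 0.044     ]
corner [0.47596771 0.13801037 0.044     ]
```

Run:
```python
from h import *
import pickle
F=pickle.load(open("f0.pkl","rb"))
a=(222.1,200.4);b=(276.1,193.6)
X,e=tri((F["top"],*a),(F["side"],*b));print(X,e,onz(F["top"],*a,.022),onz(F["side"],*b,.022))
# mask in top with brightness
c=F["top"]["color"];m=np.zeros(c.shape[:2],np.uint8);m[188:260,190:240]=(c[188:260,190:240,0]>200)
k,l,st,ce=cv2.connectedComponentsWithStats(m);i=1+st[1:,4].argmax();cs,_=cv2.findContours((l==i).astype(np.uint8),0,2);M=cv2.drawContours(m*0,cs,-1,1,-1);kt=knob(M);print("top",kt,st[i],onz(F["top"],*kt[:2],.022))
white=(M>0)&(c[...,2]>190);ys,xs=np.nonzero(white);print("foot white",xs.mean(),ys.mean(),len(xs),onz(F["top"],xs.mean(),ys.mean(),.044),cv2.boxPoints(cv2.minAreaRect(np.c_[xs,ys].astype(np.float32))).tolist())
# side foot: top-left outer corner & bottom corner near
for u,v in((413,62),(420,113),(424,182)):print(onz(F["side"],222+(u-360)/6-.4,178+v/6-.4,.044 if v<150 else 0))
```

```text
[0.61452017 0.11121303 0.01915057] [np.float64(0.8), np.float64(0.8)] [0.61314436 0.11115996 0.022     ] [0.61334303 0.10763881 0.022     ]
top (np.float64(221.11111111111111), np.float64(200.33333333333334), np.float32(6.5906997)) [193 193  35  60 552] [0.61339768 0.11376005 0.022     ]
foot white 202.0 246.0 105 [0.49269175 0.15928214 0.044     ] [[193.2413787841797, 245.89654541015625], [195.58619689941406, 240.03448486328125], [210.7586212158203, 246.10345458984375], [208.41380310058594, 251.96551513671875]]
[0.49563544 0.18173092 0.044     ]
[0.47874465 0.14074521 0.044     ]
[4.78072176e-01 1.42109389e-01 1.11022302e-16]
```

```bash
python3 -m creep '[[[0,0,0,0,0,5.1],[-38,-18,0,0,0,0],[-38,-18,0,0,0,0],[-38,-18,0,0,0,0],[-38,-18,0,0,0,0],[-38,-18,0,0,0,0],[-38,-18,0,0,0,0],[-38,-18,0,0,0,0]]]' -1; python3 -m creep '[[[-38,-18,0,0,0,0],[-38,-18,0,0,0,0],[-38,-18,0,0,0,0],[-38,-18,0,0,0,0],[-38,-18,0,0,0,0],[-38,-18,0,0,0,0],[0,0,0,0,0,0],[0,0,0,0,0,0]]]'
python3 - <<'E'
from h import *
import pickle
f=grab("wrist");pickle.dump(f,open("f1.pkl","wb"));cv2.imwrite("pics/w1.png",f["color"][:,:,::-1])
s=sensors.observe();print(s["tcp_pos"],s["tool_rot"].round(4).tolist(),s["q"].round(1));print("pred",proj(f,[.613,.111,.022]),proj(f,[.486,.160,.044]))
E
```

```text
t: 0.95
tcp_pos: [0.3688, 0.3621, 0.2225]
tool_rot: [[-0.933, 0.359, -0.0], [0.359, 0.933, -0.0], [0.0, -0.0, -1.0]]
ft_force: [0.2, 0.1, 0.9]
finger_gap: 1.002
gripper_force: 0.0
t: 1.75
tcp_pos: [0.5419, 0.1802, 0.2222]
tool_rot: [[-0.932, 0.362, -0.001], [0.362, 0.932, 0.0], [0.001, -0.0, -1.0]]
ft_force: [-0.8, -0.5, 0.4]
finger_gap: 0.999
gripper_force: 0.0
[0.54111889 0.18096343 0.22218886] [[-0.9328, 0.3603, -0.0016], [0.3603, 0.9328, 0.0002], [0.0016, -0.0004, -1.0]] [ 11.5  18.2  90.2   0.   71.7 -57.4]
pred [243.17758021 268.2762504 ] [236.76863526 141.98968537]
```

View pics/w1.png

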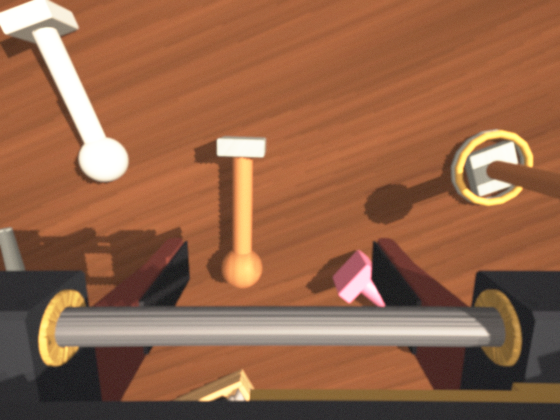

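The wrist view shows the fallen post between the fingers, with the knob at (242,267) and the outer foot edge centred at about (242,138). The pink look-alike is at (355,275).

Run:
```python
from h import *
import pickle
F=pickle.load(open("f0.pkl","rb"));f=pickle.load(open("f1.pkl","rb"))
c=f["color"].astype(int);m=np.zeros(c.shape[:2],np.uint8);B=c[130:295,205:280]
m[130:295,205:280]=(B[...,0]>170)&((B[...,0]-B[...,2]>110))
k,l,st,_=cv2.connectedComponentsWithStats(m);i=1+st[1:,4].argmax();cs,_=cv2.findContours((l==i).astype(np.uint8),0,2);M=cv2.drawContours(m*0,cs,-1,1,-1);kw=knob(M);print("wood",kw,st[i])
w=np.zeros_like(m);w[130:170,205:280]=(B[:40].min(2)>140);ys,xs=np.nonzero(w);R=cv2.boxPoints(cv2.minAreaRect(np.c_[xs,ys].astype(np.float32)));print("white",len(xs),xs.min(),xs.max(),ys.min(),ys.max(),R.tolist())
kn=(242.3,267.3)
for q in(kn,kw[:2]):print(onz(f,*q,.022),tri((F["top"],221.8,200.4),(F["side"],276.1,193.6),(f,*q)))
e=(xs.mean(),ys.min());print(e,"foot edge z.044",onz(f,*e,.044),tri((F["top"],201.6,249.3),(f,*e)))
g=(xs[ys<ys.min()+4].mean());print(g)
```

```text
wood (np.float64(243.25), np.float64(268.375), np.float32(19.181396)) [ 224  154   56  136 3791]
white 908 217 265 137 157 [[216.5195770263672, 155.81484985351562], [217.06687927246094, 136.6590576171875], [265.2275390625, 138.03506469726562], [264.68023681640625, 157.19085693359375]]
[0.61160779 0.11055509 0.022     ] (array([0.61360155, 0.11073694, 0.01992638]), [np.float64(1.5), np.float64(1.4), np.float64(1.4)])
[0.61313452 0.11102859 0.022     ] (array([0.61421748, 0.11105978, 0.01970017]), [np.float64(1.3), np.float64(1.0), np.float64(0.7)])
(np.float64(240.9944933920705), np.int64(137)) foot edge z.044 [0.48322893 0.16541561 0.044     ] (array([0.48458073, 0.16335984, 0.02885324]), [np.float64(1.1), np.float64(1.1)])
240.57823129251702
```

```bash
python3 -m creep '[[[-31,-13,0,0,0,0],[-31,-13,0,0,0,0],[-30,-13,0,0,0,0],[0,0,40,0,0,0],[0,0,40,0,0,0],[0,0,40,0,0,0],[0,0,30,0,0,0],[0,0,0,0,0,0]]]' -1; python3 -m creep '[[[0,0,20,0,0,0],[0,0,20,0,0,0],[0,0,15,0,0,0],[0,0,11,0,0,0],[0,0,0,0,0,0],[0,0,0,0,0,0]]]'
python3 - <<'E'
from h import *
f=grab("wrist");cv2.imwrite("pics/w2.png",f["color"][:,:,::-1])
s=sensors.observe();print(s["tcp_pos"],s["tool_rot"].round(4).tolist(),s["ft_force"])
E
```

```text
t: 2.6
tcp_pos: [0.6088, 0.1127, 0.0685]
tool_rot: [[-0.934, 0.358, -0.009], [0.358, 0.934, -0.0], [0.009, -0.004, -1.0]]
ft_force: [-0.6, 0.1, -0.4]
finger_gap: 1.001
gripper_force: 0.0
t: 3.2
tcp_pos: [0.6141, 0.1115, 0.0072]
tool_rot: [[-0.933, 0.359, 0.001], [0.359, 0.933, -0.0], [-0.0, 0.0, -1.0]]
ft_force: [-0.2, -0.4, 0.4]
finger_gap: 0.998
gripper_force: 0.0
[0.61441125 0.11154973 0.00751218] [[-0.9332, 0.3594, 0.0012], [0.3594, 0.9332, 0.0], [-0.0011, 0.0005, -1.0]] [-0.33757184 -0.59279777  0.32208537]
```

View pics/w2.png

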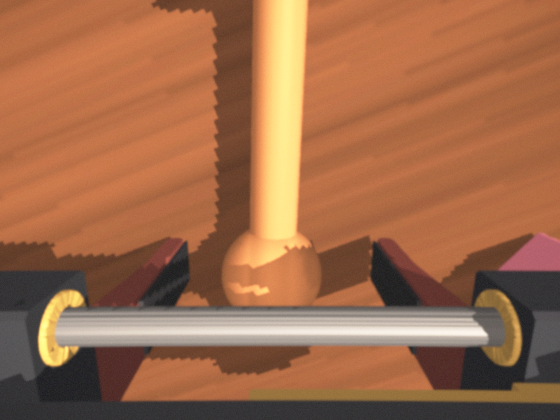

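The ball sits at about (271,275), between the fingers and roughly 4 mm off to the −y side. I'll compute the correction.

Run:
```python
from h import *
f=grab("wrist");s=sensors.observe()
for q in((271.5,275),(271.5,272)):
    X=onz(f,*q,.022);print(X,((X-s["tcp_pos"])@s["tool_rot"]*1e3).round(1))
X=onz(f,278.5,5,.032);print("stem",((X-s["tcp_pos"])@s["tool_rot"]*1e3).round(1)); print(s["tcp_pos"])
```

```text
[0.61274045 0.10904967 0.022     ] [  0.8  -2.9 -14.4]
[0.61140952 0.10957212 0.022     ] [  2.2  -2.9 -14.4]
stem [105.    0.4 -24.5]
[0.61450476 0.11145492 0.00760092]
```

```bash
python3 -m creep '[[[1,-3,3,0,0,1.4],[0,0,0,0,0,0],[0,0,0,0,0,0]]]' -1; python3 -m creep '[[[0,0,0,0,0,0],[0,0,0,0,0,0],[0,0,0,0,0,0],[0,0,0,0,0,0],[0,0,0,0,0,0],[0,0,0,0,0,0],[0,0,0,0,0,0]]]' 1 20
```

```text
t: 3.6
tcp_pos: [0.6117, 0.1087, 0.0038]
tool_rot: [[-0.924, 0.383, 0.0], [0.383, 0.924, -0.0], [-0.0, -0.0, -1.0]]
ft_force: [0.1, -0.3, 0.9]
finger_gap: 1.001
gripper_force: 0.0
t: 4.3
tcp_pos: [0.6117, 0.1089, 0.0036]
tool_rot: [[-0.924, 0.382, -0.0], [0.382, 0.924, -0.0], [0.0, -0.0, -1.0]]
ft_force: [-0.7, -0.4, 0.0]
finger_gap: 0.488
gripper_force: 20.0
```

```bash
python3 -m creep '[[[1.7,0,-9,0,0,0],[2.4,0,-8.8,0,0,0],[2.9,0,-8.7,0,0,0],[3.4,0,-8.5,0,0,0],[4,0,-8.2,0,0,0],[4.6,0,-7.9,0,0,0],[5,0,-7.6,0,0,0],[5.5,0,-7.3,0,0,0]]]'
python3 - <<'E'
from h import *
W=np.zeros((400,800,3),np.uint8)
a=grab("side")["color"][150:240,200:330];b=grab("top")["color"][170:280,170:260]
a=cv2.resize(a,None,fx=3.4,fy=3.4,interpolation=2);b=cv2.resize(b,None,fx=3.4,fy=3.4,interpolation=2)
W[:a.shape[0],:a.shape[1]]=a;W[:b.shape[0],450:450+b.shape[1]]=b;cv2.imwrite("pics/m1.png",W[:,:,::-1]);s=sensors.observe();print(s["tcp_pos"],s["ft_force"],s["gripper_force"])
E
```

```text
t: 5.1
tcp_pos: [0.5842, 0.1204, 0.0704]
tool_rot: [[-0.924, 0.382, 0.0], [0.382, 0.924, -0.0], [-0.0, 0.0, -1.0]]
ft_force: [1.4, -0.8, -0.6]
finger_gap: 0.495
gripper_force: 20.0
[0.58408695 0.12056241 0.07074214] [ 0.09326302 -0.39756993 -0.95402403] 19.999906718730927
```

View pics/m1.png

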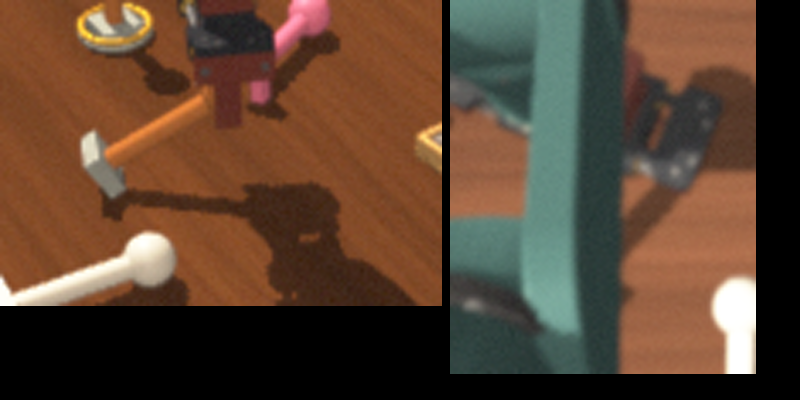

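The side view shows the post tilted about 30°, its foot edge still on the table and the grip holding with forces near 1 N. Continuing along the arc.

```bash
python3 -m creep '[[[6,0,-6.9,0,0,0],[6.4,0,-6.5,0,0,0],[6.9,0,-6.1,0,0,0],[7.2,0,-5.6,0,0,0],[7.6,0,-5.1,0,0,0],[7.9,0,-4.6,0,0,0],[8.2,0,-4.1,0,0,0],[8.4,0,-3.6,0,0,0]]]'
python3 -m creep '[[[8.6,0,-3,0,0,0],[8.8,0,-2.4,0,0,0],[8.9,0,-1.8,0,0,0],[9.1,0,-1.2,0,0,0],[9.1,0,-0.6,0,0,0],[9.2,0,-0.1,0,0,0]]]'
python3 - <<'E'
from h import *
a=grab("side")["color"][90:230,180:320]
a=cv2.resize(a,None,fx=4,fy=4,interpolation=2)
cv2.imwrite("pics/m2.png",a[:,:,::-1]);s=sensors.observe();print(s["tcp_pos"],s["ft_force"],s["torque"],s["gripper_force"])
E
```

```text
t: 6.0
tcp_pos: [0.5297, 0.1429, 0.1125]
tool_rot: [[-0.924, 0.382, 0.0], [0.382, 0.924, -0.0], [-0.0, -0.0, -1.0]]
ft_force: [0.4, 0.6, -0.3]
finger_gap: 0.484
gripper_force: 20.0
t: 6.6
tcp_pos: [0.4804, 0.1635, 0.1216]
tool_rot: [[-0.924, 0.382, 0.001], [0.382, 0.924, 0.0], [-0.001, 0.0, -1.0]]
ft_force: [0.7, 0.0, 3.5]
finger_gap: 0.491
gripper_force: 20.0
[0.47866394 0.16399892 0.12145788] [-0.76985813  1.76386931  6.86232465] [ 0.21818127 -0.08396942  0.0265761 ] 20.000647008419037
```

View pics/m2.png

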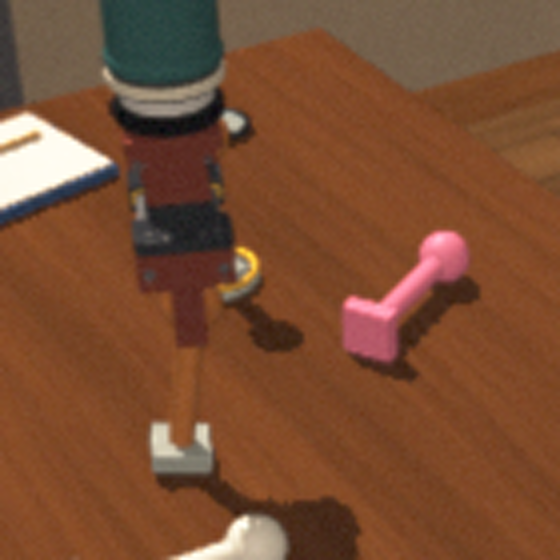

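The post looks nearly upright, with the foot on the table and about 7 N of light press. Now the last part of the arc.

```bash
python3 -m creep '[[[4.5,0,0,0,0,0],[4.5,0,0,0,0,0],[4.5,0,0.5,0,0,0],[3,0,0.5,0,0,0],[0,0,0,0,0,0],[0,0,0,0,0,0]]]'
python3 - <<'E'
from h import *
f=grab("side");a=f["color"][90:230,180:320]
a=cv2.resize(a,None,fx=4,fy=4,interpolation=2)
cv2.imwrite("pics/m3.png",a[:,:,::-1]);s=sensors.observe();print(s["tcp_pos"],s["ft_force"],s["torque"],s["gripper_force"])
p=s["tcp_pos"]; 
for z in(0,.016,.138):
    u=proj(f,[p[0],p[1],z]);print(z,(u-[180,90])*4)
E
```

```text
t: 7.25
tcp_pos: [0.4654, 0.1695, 0.1204]
tool_rot: [[-0.924, 0.382, 0.0], [0.382, 0.924, -0.0], [-0.0, -0.0, -1.0]]
ft_force: [0.5, 0.5, 5.6]
finger_gap: 0.487
gripper_force: 20.0
[0.46546025 0.16950608 0.12034176] [-0.31618675  0.82103892  4.5555861 ] [ 0.02539338 -0.02794544  0.03961242] 20.00052183866501
0 [178.03445346 458.63672764]
0.016 [176.28456033 441.95633953]
0.138 [162.0407128 306.6433355]
```

View pics/m3.png

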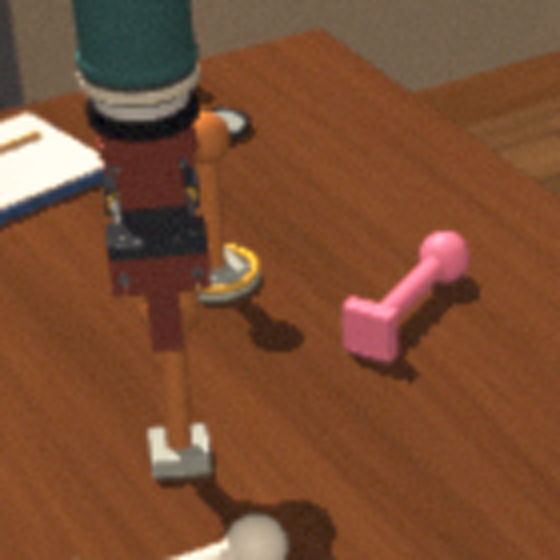

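The foot sits flat below the grip: its bottom centre is at about (181,457), against (178,458) predicted for a vertical post. Releasing gently.

```bash
python3 -m creep '[[[0,0,0,0,0,0],[0,0,0,0,0,0],[0,0,0,0,0,0],[0,0,0,0,0,0]]]' -0.15 && python3 -m creep '[[[0,0,0,0,0,0],[0,0,0,0,0,0],[0,0,0,0,0,0],[0,0,0,0,0,0],[0,0,0,0,0,0],[0,0,0,0,0,0],[0,0,0,0,0,0]]]' -1 && python3 -m creep '[[[0,0,-10,0,0,0],[0,0,-20,0,0,0],[0,0,-25,0,0,0],[0,0,-25,0,0,0],[0,0,-25,0,0,0],[0,0,-15,0,0,0],[0,0,0,0,0,0],[0,0,0,0,0,0]]]'
python3 - <<'E'
from h import *
f=grab("side");a=f["color"][90:265,180:380]
a=cv2.resize(a,None,fx=3,fy=3,interpolation=2)
cv2.imwrite("pics/m4.png",a[:,:,::-1]);s=sensors.observe();print(s["tcp_pos"],s["ft_force"],s["finger_gap"])
for z in(0,.138):print(z,(proj(f,[.4655,.1695,z])-[180,90])*3)
E
```

```text
t: 7.7
tcp_pos: [0.4651, 0.1692, 0.1199]
tool_rot: [[-0.924, 0.382, -0.001], [0.382, 0.924, -0.0], [0.001, -0.001, -1.0]]
ft_force: [-0.6, 0.4, -0.1]
finger_gap: 0.575
gripper_force: 0.0
t: 8.4
tcp_pos: [0.4654, 0.1694, 0.1203]
tool_rot: [[-0.924, 0.382, -0.0], [0.382, 0.924, -0.0], [0.0, -0.0, -1.0]]
ft_force: [0.2, -0.6, 0.5]
finger_gap: 1.002
gripper_force: 0.0
t: 9.2
tcp_pos: [0.4654, 0.1694, 0.2405]
tool_rot: [[-0.924, 0.382, 0.001], [0.382, 0.924, 0.0], [-0.001, 0.0, -1.0]]
ft_force: [-0.6, 0.4, -0.3]
finger_gap: 1.0
gripper_force: 0.0
[0.46492449 0.16929403 0.23978333] [-0.09359614 -0.04832297 -0.00928535] 1.0000115670397887
0 [133.56354987 343.96787633]
0.138 [121.57076384 229.9733103 ]
```

View pics/m4.png

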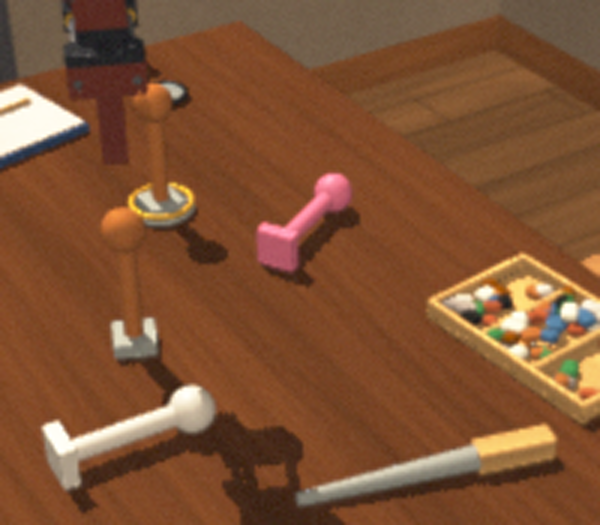

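The post stands upright with its knob at (123,228), against (122,230) predicted. The twin and the mandrel are in place and the gripper is clear.

```bash
python3 -c "
from bench import ticket; print(ticket.finish_job())"
```

```text
the job is handed in; nothing more can be done
None
```

The fallen post was tipped up over its foot and now stands upright, released, about 30 mm from where its foot lay; the twin post and mandrel look undisturbed, and the job is handed in (no verdict was returned).

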